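# Stand the mended bead case upright on the display plinth

### The arm

A 6-joint arm with a two-finger parallel gripper is mounted at the origin on the work surface. World frame = base frame: x ahead of the robot, y to its left, z up, the work surface at z = 0. Lengths are in m, angles in rad, forces in N, time in s.
With the tool pointing down it reaches from about 0.325 to 0.75 m from the base axis. Payload 7.6 kg.
Tool frame: the origin (TCP) lies at the very end of the fingers, on their centre line; the grasp point (between the pads) lies 19 mm behind it (ctrl.grip_depth is the distance from the TCP to the grasp point, in m); z points along the fingers, y is the line along which they close (so a half turn about z gives the same grasp; the last joint's range is limited). The gripper opens to 85 mm and grips with 20 to 120 N. Pads are 22 mm wide; open, the fingers measure 114 mm over their backs; the gripper's body (76 mm by 85 mm) begins 54 mm behind the grasp point. The pads swing forward as they close: fully open they stand 13 mm farther back than shut.
Start: joints at [1.091, 0.052, 1.401, -0, 1.689, -0.07], TCP at [0.209, 0.482, 0.231] pointing down, gripper open.
Joint ranges: [-2.9, 2.9], [-0.91, 2.17], [0.12, 2.37], [-1.06, 4.2], [0.26, 2.73], [-2.93, 2.93]. Speed limits (rad/s): [2.57, 2.57, 3.01, 3.14, 3.14, 3.14].

### API

Orientations are given as [roll, pitch, yaw] about the fixed x, y, z axes, in that order (R = Rz(yaw) Ry(pitch) Rx(roll)).
In Python, from station import ctrl gives the robot as it stands. The module is installed in compiled form; this text tells all that it offers.
- The arm moves only by the shell command python3 -m inch 'ROWS' [OPENING] [FORCE]. ROWS is a JSON object of lists of equal length, an entry for each row: "translation": the shift along the tool's x, y, z in m, a list of three; "rotation": the turn, a rotation vector about the tool's x, y, z in rad, a list of three. A call has exactly 10 rows; each row shifts and turns the commanded pose from where the row before left it, along the tool's axes as they then stand; what a row does not reach is not made up. A row lasts 1/8 s, in which the tool goes at most 62.5 mm and 10.7 degrees, less where a joint would pass 70% of its speed; a pose out of reach is approached as far as the arm can. A call with a gripper value outside its range is refused whole. OPENING is the closure, from 0 (fully open) to 1 (shut), set as the call begins (- or left out, the last holds). The fingers move at their own pace and stop on an object; FORCE is the grip in N (left out, the last holds). Time passes only in rows, so rows that do not move let the fingers close, or fill a call up. It gives the time, the measured TCP pose, the force, the opening and the grip force at its end, in the units of the state.
- ctrl.observe(): the state, without advancing time (a new reading comes with each control period).
- ctrl.camera(name): name is "scene" or "side" or "wrist"; returns a dict with "pixels" (420x560x3 uint8, blue, green, red), "camera_matrix" (3x3 intrinsics, pixels), "D" ([k1, k2, p1, p2, k3] as OpenCV has them; the pictures are not rectified), "xyz" and "orientation" of the camera in the world; the wrist camera has in their place "hand_eye" (4x4, takes a point from camera to tool coordinates, whose origin is the TCP and whose axes are the flange's). Camera axes: x right, y down, z forward; pixel columns grow to the right and rows downward; lengths in m; the calibration is good to about 2 mm. A picture is of the moment at which its call begins: read the wrist's pose just before it. There is no depth.
- ctrl.close_job(): hands the job in; it is judged then, once.
The state is a dict: "time": time; "q": joint angles; "joint_velocities": joint speeds; "joint_efforts": joint torques, N m; "position": TCP position; "eef_rot": TCP orientation; "force": force on the tool from outside, world axes, zero at the start; "moment": the same for the moment, N m; "finger_gap": finger opening in m; "finger_force": force on a finger pad.
Only numpy, scipy, OpenCV 4.12 (cv2) and the standard library are available. Lean on these libraries where they do the work, as an engineer would, in place of code of your own. Each camera call takes 0.05 s, during which the arm holds its last target. There are 200 camera calls.

### The job

The mended prayer-bead case is lying flat on the cork rest. Stand it upright on one of its two short ends, like a book on a shelf, on the clear part of the marble plinth beside the coral imam piece: its foot wholly on the marble, its broad faces parallel to the plinth's short edges, released and standing by itself. Leave the coral piece, the glass dish and the silver gauge where they are, not knocked over or pushed aside.

Things in the scene. Friction and masses are not known exactly. Their poses are not given: they have to be found in the camera images.
- case: Flat dark wooden bead case with brass corners, a rigid closed box 105 x 66 x 30 mm, 0.15 to 0.3 kg. Origin at its centre; x along the 105 mm length, y the 66 mm width, z the 30 mm thickness. Starts lying flat (z up) on the cork rest, overhanging it all round. Either short end (66 x 30 mm) may be the foot, turned either way round.
- rest: Fixed cork block under the case, 84 mm (x) x 44 mm (y) x 30 mm high, origin at the centre of its underside on the table; its long side lies across the robot's view and is about parallel to the case at the start.
- plinth: Fixed low white marble slab, 120 mm deep (x) x 220 mm long (y) x 18 mm high, flat top, origin at the centre of its underside on the table; a long edge faces -x (towards the robot), short edges at -y and +y, z up. The coral piece stands near its +y end; its top is clear from y about -0.110 to +0.045 m.
- imam: Loose red coral imam piece standing on the plinth: a turned spindle 62 mm tall with a round foot 44 mm across, origin at the centre of its foot.
- dish: Loose green glass bowl, 84 mm across, 28 mm high, origin at the centre of its underside, on the table.
- gauge: Loose squat silver bead gauge, a drum 64 mm across and 44 mm high, origin at the centre of its underside, on the table.
Not all that is in view belongs to the job. There is more than one size of the case; the one meant has the size given above.

How it is judged:
At the end, for the whole second after the job is handed in: Case at rest on a short end on the plinth: length within 0.08 rad of vertical, broad faces parallel to the plinth's short edges within 0.30 rad, centre 67 to 75 mm above the plinth's underside and within 28 mm (x) and 96 mm (y) of its middle (foot wholly on the marble) (angle between the x axis of case and the z axis of plinth, either way round below 0.08 rad and angle between the z axis of case and the y axis of plinth, either way round below 0.3 rad and z of case in the frame of plinth between 0.067 and 0.075 m and x of case in the frame of plinth between -0.028 and 0.028 m and y of case in the frame of plinth between -0.096 and 0.096 m and linear speed of case below 0.02 m/s and angular speed of case below 0.1 rad/s); the robot touches nothing.
It fails at once if the coral imam piece is shifted by more than 15 mm or tipped (distance of imam from where it was at the start of the episode above 0.015 m or angle between imam's own z axis and vertical above 0.3 rad).
It fails at once if the glass dish is shifted by more than 20 mm (distance of dish from where it was at the start of the episode above 0.02 m).
It fails at once if the silver gauge is shifted by more than 20 mm (distance of gauge from where it was at the start of the episode above 0.02 m).
It also fails if it takes over 48 s, if anything falls off the work surface, if the arm or the gripper's body presses on something with over 40 N, if the wrist force passes 120 N, or if a joint passes its speed limit or range.

## Working session

There is one attempt and no reset: what is moved stays moved. The work goes in short steps, Python scripts to look and compute and a shell command to move; the robot and the scene stay as the last step left them, time stands still between calls to the robot, and variables do not carry over. Pictures are saved under pics/ and viewed, at most 10 in all, crops included, and the job is handed in when it is done.

```bash
mkdir -p pics; cat > h.py <<'E'
import numpy as np,cv2
from station import ctrl
from scipy.spatial.transform import Rotation as R
def cam(n):
    s=ctrl.observe(); c=ctrl.camera(n)
    K=np.array(c["camera_matrix"]);D=np.array(c["D"])
    if n=="wrist":
        T=np.eye(4);T[:3,:3]=rot(s["eef_rot"]);T[:3,3]=s["position"];T=T@np.array(c["hand_eye"])
    else:
        T=np.eye(4);T[:3,3]=c["xyz"];T[:3,:3]=rot(c["orientation"])
    return c["pixels"],K,D,T
def rot(o):
    o=np.array(o,float)
    return o if o.shape==(3,3) else R.from_euler("xyz",o).as_matrix()
def ray(px,K,D,T):
    u=cv2.undistortPoints(np.array(px,float).reshape(-1,1,2),K,D).reshape(-1,2)
    return np.c_[u,np.ones(len(u))]@T[:3,:3].T
def plane(px,z,K,D,T):
    d=ray(px,K,D,T);o=T[:3,3];return o+d*((z-o[2])/d[:,2])[:,None]
def proj(P,K,D,T):
    Ti=np.linalg.inv(T);return cv2.projectPoints(np.array(P,float).reshape(-1,3),cv2.Rodrigues(Ti[:3,:3])[0],Ti[:3,3],K,D)[0].reshape(-1,2)
E
python3 - <<'E'
from h import *
print(ctrl.observe())
for n in("scene","side"):
    c=ctrl.camera(n);print(n,c["xyz"],c["orientation"],np.array(c["camera_matrix"]).tolist(),c["D"])
    cv2.imwrite(f"pics/{n}0.png",c["pixels"])
E
```

```text
{'time': 0.0, 'q': array([ 1.09071264e+00,  5.28313119e-02,  1.40176383e+00, -3.55441222e-05,
        1.68857440e+00, -7.03154010e-02]), 'joint_velocities': array([ 0.00073091, -0.00138168, -0.00010905,  0.0003894 , -0.00058843,
        0.00094717]), 'joint_efforts': array([-1.71273517e-03, -3.81669509e+01, -3.60181940e+01, -1.82585914e-04,
        6.25755129e-03,  2.02586214e-06]), 'position': array([0.20901177, 0.48126616, 0.23045553]), 'eef_rot': array([-3.14001718e+00, -7.55709194e-05,  2.73182016e+00]), 'force': array([-0.11072965, -0.03168695, -0.24779106]), 'moment': array([-0.00409178,  0.02036149, -0.01482405]), 'finger_force': 0.0, 'finger_gap': 0.08549364723955458}
scene [ 1.24614872 -0.61436301  0.66952363] [-2.15810129 -0.00580835  0.79300247] [[450.7307876409143, 0.0, 279.97415206777237], [0.0, 450.7307876409143, 211.9818491682245], [0.0, 0.0, 1.0]] [-0.04151926  0.          0.          0.          0.        ]
side [ 0.13476074 -0.58538351  0.89079599] [-2.40323191 -0.01862122 -0.59584836] [[527.5281421307824, 0.0, 290.5459762544741], [0.0, 527.5281421307824, 204.75532471668743], [0.0, 0.0, 1.0]] [-0.08935415  0.          0.          0.          0.        ]
```

View pics/scene0.png

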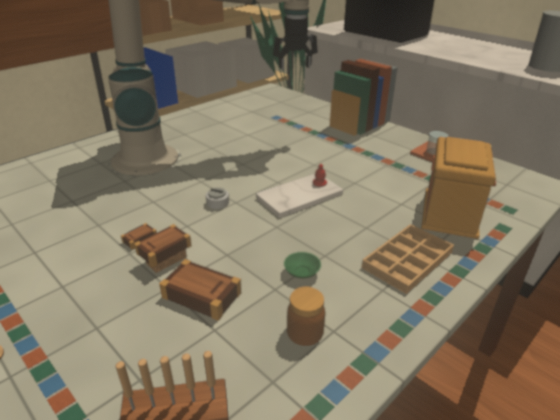

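View pics/side0.png

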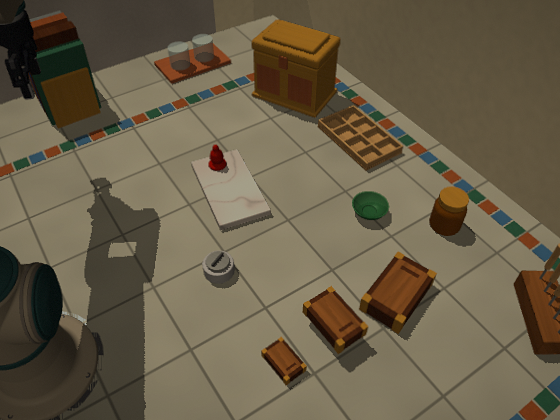

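The scene view shows the plinth at (300,193) with the coral at (320,176). The side view shows three cases: big at (398,291), middle at (335,318) and small at (283,360). It also shows the plinth at (230,190), the gauge at (218,266) and the dish at (370,206). Next I'll measure contours in the side view.

```bash
python3 - <<'E'
from h import *
im,K,D,T=cam("side")
cr=cv2.resize(im[240:395,240:450],None,fx=3.8,fy=3.8,interpolation=cv2.INTER_CUBIC)
cv2.imwrite("pics/crop1.png",cr)
hsv=cv2.cvtColor(im,cv2.COLOR_BGR2HSV)
# white plinth / sampled colours
for n,p in dict(plinth=(235,190),tile=(300,220),case=(335,315),brass=(331,291),gauge=(217,262)).items(): print(n,hsv[p[1],p[0]])
m=((hsv[...,1]>110)&(hsv[...,2]>25)).astype(np.uint8)*255; m[:240]=0;m[:,:255]=0;m[:,450:]=0
cs=cv2.findContours(m,cv2.RETR_EXTERNAL,cv2.CHAIN_APPROX_SIMPLE)[0]
for c in cs:
    if cv2.contourArea(c)>300:
        h=cv2.convexHull(c);a=cv2.approxPolyDP(h,3,True)[:,0]
        print(cv2.contourArea(c));
        for z in(0.03,0.06):
            print(z,np.c_[a,plane(a,z,K,D,T)[:,:2].round(4)].tolist())
E
```

```text
plinth [ 23  42 163]
tile [ 22  65 134]
case [ 13 196 122]
brass [ 17 208 146]
gauge [20 46 50]
995.5
0.03 [[280.0, 337.0, 0.3907, -0.2025], [306.0, 365.0, 0.3985, -0.2729], [305.0, 371.0, 0.3907, -0.281], [287.0, 384.0, 0.3516, -0.2834], [261.0, 351.0, 0.3475, -0.207]]
0.06 [[280.0, 337.0, 0.3818, -0.2159], [306.0, 365.0, 0.3894, -0.2838], [305.0, 371.0, 0.3818, -0.2916], [287.0, 384.0, 0.3441, -0.2939], [261.0, 351.0, 0.3401, -0.2202]]
2230.5
0.03 [[330.0, 286.0, 0.5322, -0.1645], [367.0, 325.0, 0.5376, -0.271], [362.0, 337.0, 0.5143, -0.285], [338.0, 353.0, 0.4589, -0.2858], [302.0, 311.0, 0.4548, -0.1801], [304.0, 302.0, 0.4692, -0.1661]]
0.06 [[330.0, 286.0, 0.5183, -0.1792], [367.0, 325.0, 0.5235, -0.282], [362.0, 337.0, 0.5011, -0.2955], [338.0, 353.0, 0.4476, -0.2962], [302.0, 311.0, 0.4437, -0.1943], [304.0, 302.0, 0.4576, -0.1808]]
3180.5
0.03 [[398.0, 251.0, 0.7009, -0.1738], [436.0, 273.0, 0.7279, -0.2581], [397.0, 333.0, 0.5728, -0.3148], [359.0, 308.0, 0.5481, -0.2345], [363.0, 295.0, 0.5727, -0.2163]]
0.06 [[398.0, 251.0, 0.6812, -0.1882], [436.0, 273.0, 0.7072, -0.2695], [397.0, 333.0, 0.5575, -0.3242], [359.0, 308.0, 0.5337, -0.2467], [363.0, 295.0, 0.5575, -0.2291]]
```

View pics/crop1.png

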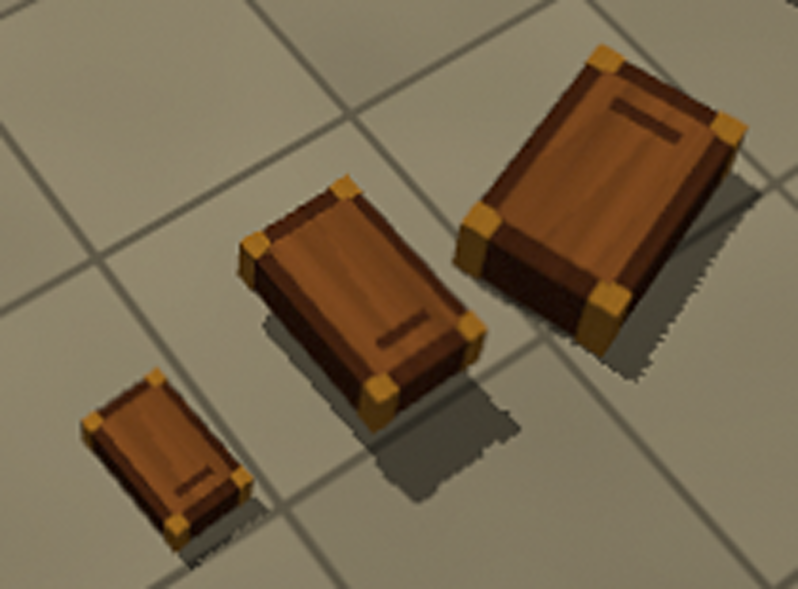

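The crop shows the middle case, clearly raised with a shadow gap. Its top corners at z=0.06 give about 103 x 62 mm, centred near (0.49,-0.232), with its length nearly along world y. The others are too small (~77 mm) or too big (~150 mm). Next: plinth, coral, gauge and dish, with a cross-check of the case in the scene view.

```bash
python3 - <<'E'
from h import *
im,K,D,T=cam("side")
hsv=cv2.cvtColor(im,cv2.COLOR_BGR2HSV).astype(int)
m=((hsv[...,1]<52)&(hsv[...,2]>120)).astype(np.uint8)*255
m=cv2.morphologyEx(m,cv2.MORPH_OPEN,np.ones((3,3)))
box=np.zeros_like(m);box[140:240,180:285]=1;m*=box
m=cv2.morphologyEx(m,cv2.MORPH_CLOSE,np.ones((9,9)))
c=max(cv2.findContours(m,0,2)[0],key=cv2.contourArea)
a=cv2.approxPolyDP(cv2.convexHull(c),4,True)[:,0]
print("plinth",np.c_[a,plane(a,.018,K,D,T)[:,:2].round(4)].tolist())
red=(((hsv[...,0]<6)|(hsv[...,0]>174))&(hsv[...,1]>180)).astype(np.uint8);red[:130]=0;red[185:]=0;red[:,:190]=0;red[:,250:]=0
y,x=np.nonzero(red);print("coral px",x.min(),x.max(),y.min(),y.max(),plane([[x[y>162].mean() if (y>162).any() else x.mean(),y.max()-5]],.018,K,D,T))
g=((hsv[...,0]>40)&(hsv[...,0]<90)&(hsv[...,1]>80)).astype(np.uint8);g[:,:330]=0;g[:170]=0;g[240:]=0;g[:,400:]=0
y,x=np.nonzero(g);print("dish",x.min(),x.max(),y.min(),y.max(),plane([[x.min(),(y.min()+y.max())/2-3],[x.max(),(y.min()+y.max())/2-3]],.028,K,D,T).round(3))
print("gauge top",plane([[203,264],[235,264],[218,250]],.044,K,D,T).round(3))
cr=cv2.resize(im[135:290,170:390],None,fx=3.6,fy=3.6,interpolation=cv2.INTER_CUBIC)
cv2.drawContours(cr,[((a-[170,135])*3.6).astype(int)],-1,(255,0,0),1)
cv2.imwrite("pics/crop2.png",cr)
i2,K2,D2,T2=cam("scene")
cv2.imwrite("pics/crop3.png",cv2.resize(i2[150:330,110:350],None,fx=3.3,fy=3.3,interpolation=cv2.INTER_CUBIC))
E
```

```text
plinth [[247.0, 168.0, 0.5736, 0.2181], [260.0, 191.0, 0.5594, 0.1366], [262.0, 211.0, 0.5307, 0.0821], [221.0, 222.0, 0.4394, 0.1037], [200.0, 180.0, 0.461, 0.2433]]
coral px 209 225 145 170 [[0.51821191 0.26666724 0.018     ]]
dish 352 388 191 219 [[ 0.708 -0.013  0.028]
 [ 0.776 -0.057  0.028]]
gauge top [[ 0.348  0.008  0.044]
 [ 0.4   -0.027  0.044]
 [ 0.389  0.022  0.044]]
```

View pics/crop2.png

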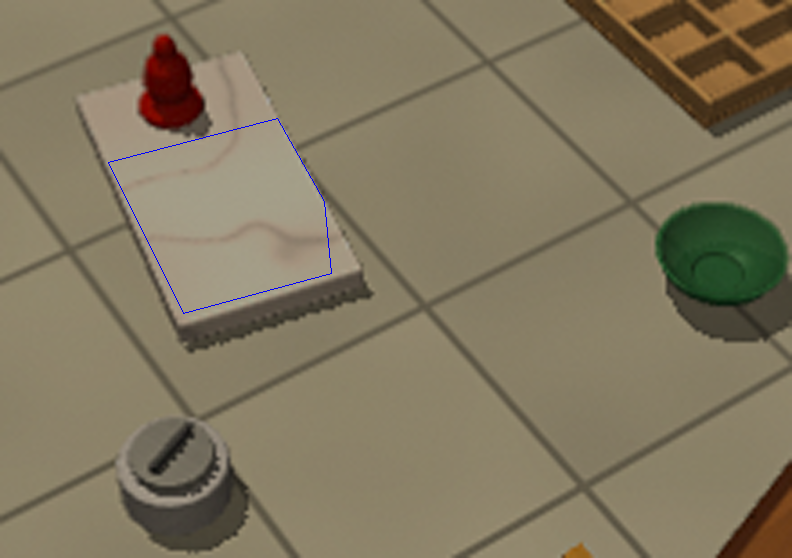

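View pics/crop3.png

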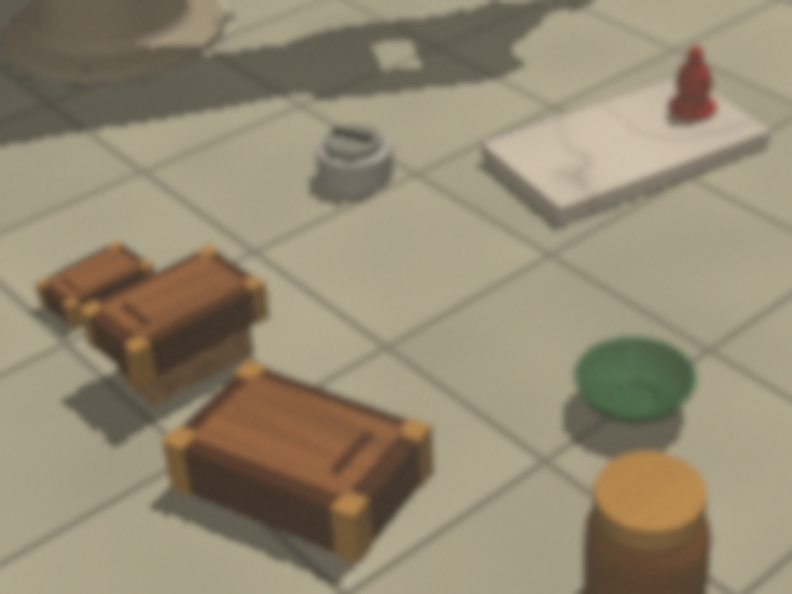

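Crop 2 shows the plinth's top corners at (77,98), (242,52), (362,272) and (181,328). The coral foot is near (171,112) and the gauge top centre near (174,455). Crop 3 shows the case on its cork rest, with top corners at (208,248), (265,288), (88,308) and about (135,345).

```bash
python3 - <<'E'
from h import *
im,K,D,T=cam("side");i2,K2,D2,T2=cam("scene")
f=lambda p:np.array(p,float)/3.6+[170,135]
pl=plane(f([[77,98],[242,52],[362,272],[181,328]]),.018,K,D,T)[:,:2];print("pl",pl.round(4),pl.mean(0),[np.linalg.norm(pl[i]-pl[i-1]).round(4) for i in range(4)])
for i,j in((3,0),(2,1)):
    d=pl[j]-pl[i];print("yaw",np.arctan2(-d[0],d[1]))
g=lambda p:np.array(p,float)/3.3+[110,150]
p2=plane(g([[485,150],[560,210],[768,130]]),.018,K2,D2,T2)[:,:2];print("scene pl",p2.round(4),(p2[0]+p2[2])/2)
c=plane(g([[208,248],[265,284],[88,308],[135,343]]),.06,K2,D2,T2)[:,:2];print("scene case",c.round(4),c.mean(0),(c[1]+c[2])/2)
print("gauge",plane(f([[174,455]]),.044,K,D,T),"coral",plane(f([[171,110]]),.02,K,D,T),"dish",plane(f([[721,250]]),.028,K,D,T))
print("gauge2",plane(g([[352,145]]),.044,K2,D2,T2))
E
```

```text
pl [[0.4717 0.3088]
 [0.5875 0.2882]
 [0.5473 0.0729]
 [0.4324 0.0944]] [0.50969241 0.19106268] [np.float64(0.2179), np.float64(0.1176), np.float64(0.219), np.float64(0.1169)]
yaw -0.1811870524685641
yaw -0.1844900720833035
scene pl [[0.4487 0.0873]
 [0.5565 0.0692]
 [0.5928 0.2836]] [0.5207107  0.18544194]
scene case [[ 0.462  -0.1879]
 [ 0.5253 -0.1837]
 [ 0.4649 -0.2849]
 [ 0.5195 -0.2819]] [ 0.49292622 -0.23459015] [ 0.49512734 -0.23429015]
gauge [[ 0.37595952 -0.00342335  0.044     ]] coral [[0.51790087 0.26203827 0.02      ]] dish [[ 0.73795302 -0.04074518  0.028     ]]
gauge2 [[ 0.40014139 -0.01266917  0.044     ]]
```

```bash
python3 -m inch '{"translation":[[-0.038,-0.038,0],[-0.038,-0.038,0],[-0.038,-0.038,0],[-0.038,-0.038,0],[-0.038,-0.038,0],[-0.038,-0.038,0],[-0.038,-0.038,0],[-0.038,-0.038,0],[-0.038,-0.038,0],[-0.038,-0.038,0]],"rotation":[[0,0,0],[0,0,0],[0,0,0],[0,0,0],[0,0,0],[0,0,0],[0,0,0],[0,0,0],[0,0,0],[0,0,0]]}' 0; python3 -c "
from h import *
s=ctrl.observe();print(s['q'].round(3),s['position'].round(3),s['eef_rot'].round(3))"
```

```text
time: 1.6
position: [0.4066, -0.0202, 0.2315]
eef_rot: [3.141, 0.001, 2.732]
force: [1.6, 0.4, 0.7]
finger_gap: 0.0857
finger_force: 0.0
[-0.141 -0.291  1.715  0.     1.717 -1.301] [ 0.407 -0.02   0.232] [3.141e+00 1.000e-03 2.732e+00]
```

```bash
python3 -m inch '{"translation":[[-0.0405,-0.0405,0],[-0.0405,-0.0405,0],[-0.0405,-0.0405,0],[-0.0405,-0.0405,0],[0,0,0],[0,0,0],[0,0,0],[0,0,0],[0,0,0],[0,0,0]],"rotation":[[0,0,0],[0,0,0],[0,0,0],[0,0,0],[0,0,0.186],[0,0,0.186],[0,0,0.186],[0,0,0.186],[0,0,0.186],[0,0,0.186]]}' 0.15; python3 - <<'E'
from h import *
s=ctrl.observe();print(s['q'].round(3),s['position'].round(4),s['eef_rot'].round(4),s['finger_gap'])
im,K,D,T=cam("wrist");cv2.imwrite("pics/wrist1.png",im);np.savez("w1.npz",K=K,D=D,T=T);print(T.round(3))
E
```

```text
time: 2.85
position: [0.4903, -0.2315, 0.2312]
eef_rot: [-3.142, -0.0, 1.61]
force: [-0.8, -0.6, -0.9]
finger_gap: 0.0727
finger_force: 0.0
[-0.509  0.101  1.349  0.     1.691 -0.548] [ 0.4903 -0.2315  0.2312] [-3.1416e+00 -2.0000e-04  1.6096e+00] 0.07274003840991088
[[ 0.999  0.039  0.01   0.489]
 [ 0.04  -0.96  -0.278 -0.161]
 [-0.001  0.278 -0.961  0.373]
 [ 0.     0.     0.     1.   ]]
```

View pics/wrist1.png

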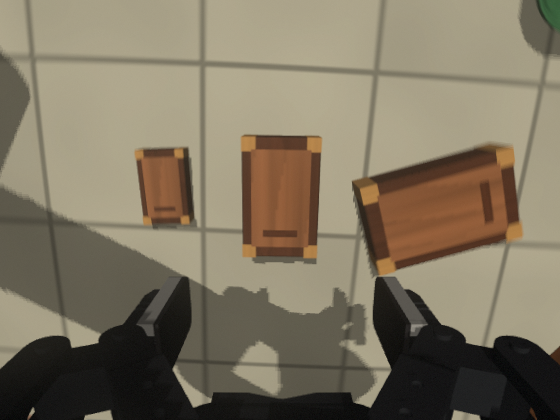

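The wrist view shows the target case centred at about (281,197), with top corners at (242,136), (321,137), (243,257) and (317,258). The small case lies to its left and the big one to its right at (437,210).

```bash
python3 - <<'E'
from h import *
w=np.load("w1.npz");K,D,T=w["K"],w["D"],w["T"]
im=cv2.imread("pics/wrist1.png");hsv=cv2.cvtColor(im,cv2.COLOR_BGR2HSV)
m=(hsv[...,1]>110).astype(np.uint8)*255;m[:110]=0;m[275:]=0;m[:,:225]=0;m[:,340:]=0
c=max(cv2.findContours(m,0,2)[0],key=cv2.contourArea);a=cv2.approxPolyDP(cv2.convexHull(c),3,True)[:,0];print(a.tolist())
p=plane([[242,136],[321,136.5],[317,257],[243,257]],.06,K,D,T)[:,:2];print(p.round(4),p.mean(0),[np.linalg.norm(p[i]-p[i-1]).round(4) for i in range(4)])
for i,j in((3,0),(2,1)):
    d=p[j]-p[i];print("yaw",np.arctan2(-d[0],d[1]))
b=plane([[357,182],[352,182],[383,275]],.03,K,D,T);print(b.round(3))
E
```

```text
[[242, 136], [321, 138], [316, 257], [243, 256]]
[[ 0.457  -0.1804]
 [ 0.5215 -0.1782]
 [ 0.5251 -0.2835]
 [ 0.4591 -0.2862]] [ 0.49066841 -0.23207424] [np.float64(0.1058), np.float64(0.0645), np.float64(0.1053), np.float64(0.0661)]
yaw 0.01956165421265176
yaw 0.034320406816487486
[[ 0.561 -0.22   0.03 ]
 [ 0.556 -0.22   0.03 ]
 [ 0.596 -0.312  0.03 ]]
```

```bash
python3 -m inch '{"translation":[[0,0,0],[0,0,0],[0,0,0],[0.031,0,0.029],[0.031,0,0.029],[0.031,0,0.029],[0,0,0],[0,0,0],[0,0,0],[0,0,0]],"rotation":[[0,-0.174,0],[0,-0.174,0],[0,-0.174,0],[0,0,0],[0,0,0],[0,0,0],[0,0,0],[0,0,0],[0,0,0],[0,0,0]]}' 0.1; python3 - <<'E'
from h import *
s=ctrl.observe();q=s['q'];Rt=rot(s['eef_rot']);print(q.round(3),s['finger_gap'])
print(Rt.round(3))
M=R.from_euler("ZYZYZ",[q[0],q[1]+q[2],q[3],q[4],q[5]+np.pi/2]).as_matrix();print(M.round(3))
print("delta",(Rt.T@(np.array([.4907,-.2445,.0235])-s['position'])).round(4))
E
```

```text
time: 4.15
position: [0.4892, -0.1948, 0.1109]
eef_rot: [3.139, 0.523, 1.614]
force: [-0.1, -0.2, 0.2]
finger_gap: 0.0768
finger_force: 0.0
[-0.19   0.057  1.719 -0.532  1.275 -0.099] 0.076782743377882
[[-0.038  0.999  0.024]
 [ 0.866  0.045 -0.498]
 [-0.499  0.002 -0.867]]Traceback (most recent call last):
  File "<stdin>", line 4, in <module>
  File "scipy/spatial/transform/_rotation.pyx", line 1413, in scipy.spatial.transform._rotation.Rotation.from_euler
ValueError: Expected axis specification to be a non-empty string of upto 3 characters, got ZYZYZ
```

```bash
python3 -m inch '{"translation":[[0.0005,-0.001,0.017],[0,0,0.017],[0,0,0.017],[0,0,0.017],[0,0,0.017],[0,0,0.0155],[0,0,0],[0,0,0],[0,0,0],[0,0,0]],"rotation":[[0,0,0],[0,0,0],[0,0,0],[0,0,0],[0,0,0],[0,0,0],[0,0,0],[0,0,0],[0,0,0],[0,0,0]]}' 0.1
```

```text
time: 5.4
position: [0.4902, -0.2439, 0.0227]
eef_rot: [3.141, 0.522, 1.616]
force: [-0.9, 0.4, -0.9]
finger_gap: 0.0773
finger_force: 0.0
```

```bash
python3 -m inch '{"translation":[[0,0,0],[0,0,0],[0,0,0],[0,0,0],[0,0,0],[0,0,0],[0,0,0],[0,0,0],[0,0,0],[0,0,0]],"rotation":[[0,0,0],[0,0,0],[0,0,0],[0,0,0],[0,0,0],[0,0,0],[0,0,0],[0,0,0],[0,0,0],[0,0,0]]}' 1 70; python3 -c "
from h import *
s=ctrl.observe();print(s['force'],s['eef_rot'],s['position'])"
```

```text
time: 6.65
position: [0.4903, -0.2438, 0.0227]
eef_rot: [3.141, 0.522, 1.616]
force: [-0.7, 3.4, 4.9]
finger_gap: 0.0654
finger_force: 78.2
[-0.72520815  3.40831649  4.89176016] [3.1405417  0.52219656 1.61551682] [ 0.49032267 -0.24384756  0.02272116]
```

```bash
python3 -m inch '{"translation":[[-0.01,0,-0.0175],[-0.015,0,-0.026],[-0.015,0,-0.026],[-0.02,0,-0.035],[-0.02,0,-0.035],[0,0,0],[0,0,0],[0,0,0],[0,0,0],[0,0,0]],"rotation":[[0,0,0],[0,0,0],[0,0,0],[0,0,0],[0,0,0],[0,0.17,0],[0,0.17,0],[0,0.17,0],[0,0.17,0],[0,0.17,0]]}'; python3 -c "
from h import *
s=ctrl.observe();print(s['q'].round(3));print(rot(s['eef_rot']).round(3))"
```

```text
time: 7.9
position: [0.4898, -0.2442, 0.1844]
eef_rot: [3.139, -0.332, 1.617]
force: [0.3, -0.4, -3.4]
finger_gap: 0.0653
finger_force: 78.2
[-0.659  0.279  1.271  0.259  1.802 -0.672]
[[-0.044  0.999 -0.013]
 [ 0.944  0.046  0.326]
 [ 0.326  0.002 -0.945]]
```

```bash
python3 -m inch '{"translation":[[0,0,0],[0,0,0],[0,0,0],[0,0,0],[0,0,0],[0,0,0],[0.025,-0.007,0.0433],[0.025,-0.007,0.0433],[0.025,-0.007,0.0433],[0.025,-0.007,0.0433]],"rotation":[[0,0.18,0],[0,0.18,0],[0,0.18,0],[0,0.18,0],[-0.099,0,0.057],[-0.099,0,0.057],[0,0,0],[0,0,0],[0,0,0],[0,0,0]]}'; python3 - <<'E'
from h import *
s=ctrl.observe();print(s['q'].round(3));Rt=rot(s['eef_rot']);print(Rt.round(4))
G=s['position']-0.0235*Rt[:,2];print("G",G)
print("delta to above",(Rt.T@(np.array([.506,.156,.115])-G)).round(4))
im,K,D,T=cam("side");cv2.imwrite("pics/side2.png",im)
E
```

```text
time: 9.15
position: [0.4986, -0.0408, 0.1836]
eef_rot: [3.138, -1.047, 1.391]
force: [-0.0, 0.4, -1.7]
finger_gap: 0.0651
finger_force: 78.6
[-0.621  0.223  1.6    0.937  1.803 -0.449]
[[ 0.0896  0.9833  0.1584]
 [ 0.4924 -0.1819  0.8511]
 [ 0.8657  0.0017 -0.5005]]
G [ 0.49483598 -0.0607765   0.19533268]
delta to above [ 0.0382 -0.0286  0.2265]
```

View pics/side2.png

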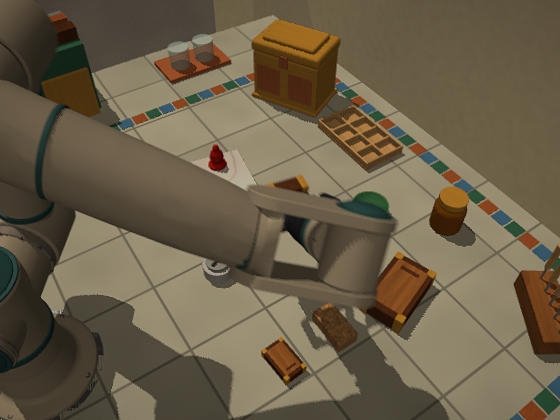

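Side view: the case is held tilted up at (290,185), the cork rest at (333,325) is empty, and the coral at (217,158) and gauge at (215,268) are untouched. Moving above the plinth.

```bash
python3 -m inch '{"translation":[[0.0055,-0.004,0.032],[0.0055,-0.004,0.032],[0.0055,-0.004,0.032],[0.0055,-0.004,0.033],[0.0055,-0.004,0.033],[0.0055,-0.004,0.033],[0.005,-0.0045,0.0315],[0,0,0],[0,0,0],[0,0,0]],"rotation":[[0,0,0],[0,0,0],[0,0,0],[0,0,0],[0,0,0],[0,0,0],[0,0,0],[0,0,0],[0,0,0],[0,0,0]]}'; python3 - <<'E'
from h import *
s=ctrl.observe();print(s['q'].round(3),s['force']);Rt=rot(s['eef_rot']);print(Rt.round(4))
print("G",s['position']-0.0235*Rt[:,2])
ims=[]
for n in("scene","wrist"):
    im,K,D,T=cam(n);cv2.imwrite(f"pics/{n}3full.png",im);np.savez(n+"3.npz",K=K,D=D,T=T);ims.append(im)
a=cv2.resize(ims[0][100:260,180:400],(550,400),interpolation=cv2.INTER_CUBIC)[:, :400]
b=cv2.resize(ims[1],(400,300));b=cv2.copyMakeBorder(b,0,100,0,0,0)
cv2.imwrite("pics/both3.png",np.hstack([a,b]))
E
```

```text
time: 10.45
position: [0.5106, 0.1739, 0.1036]
eef_rot: [3.138, -1.048, 1.389]
force: [0.0, 0.1, -2.5]
finger_gap: 0.0653
finger_force: 79.8
[-0.217  0.19   1.825  1.08   1.379 -0.407] [ 0.0394436   0.1113882  -2.49619798]
[[ 0.0901  0.9831  0.1596]
 [ 0.4912 -0.1833  0.8515]
 [ 0.8663  0.0016 -0.4994]]
G [0.50688179 0.15388413 0.11530196]
```

View pics/both3.png

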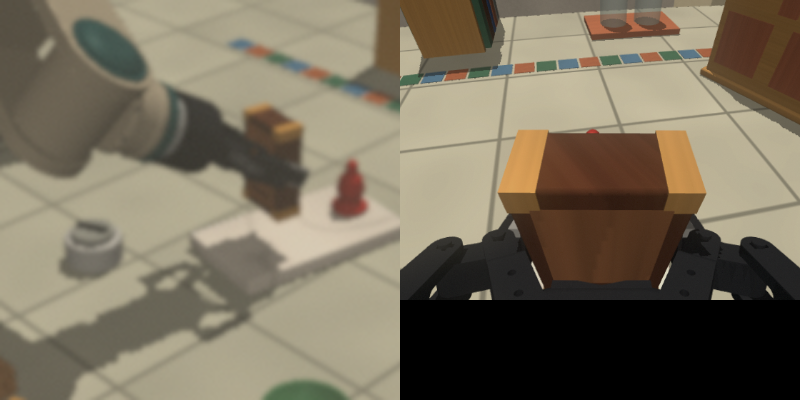

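The left half shows the case held upright over the plinth's clear part, with the coral standing beyond it at (350,190) and the gauge clear at (93,250). The right half, from the wrist, shows the case's top end at (498..706, 130..193). I'll check its pose against the top-end corners.

```bash
python3 - <<'E'
from h import *
w=np.load("wrist3.npz");K,D,T=w["K"],w["D"],w["T"]
px=np.array([[98,192],[306,193],[287,131],[116,130]])*1.4
im=cv2.cvtColor(cv2.imread("pics/wrist3full.png"),cv2.COLOR_BGR2GRAY)
px=cv2.cornerSubPix(im,px.astype(np.float32).reshape(-1,1,2),(5,5),(-1,-1),(3,50,.01)).reshape(-1,2);print(px)
for z in(.164,.168,.172):
    p=plane(px,z,K,D,T);print(z,p.mean(0).round(4),[np.linalg.norm(p[i]-p[i-1]).round(4) for i in range(4)])
d=p[1]-p[0];print("yaw",np.arctan2(d[1],d[0]))
ok,r,t=cv2.solvePnP(np.array([[-33,-15,0],[33,-15,0],[33,15,0],[-33,15,0]])/1e3,px,K,D)
M=T[:3,:3]@cv2.Rodrigues(r)[0];c=T[:3,:3]@t[:,0]+T[:3,3];print(c,M.round(3))
pc=np.array([.512,.190]);yw=-.183;Rp=np.array([[np.cos(yw),np.sin(yw)],[-np.sin(yw),np.cos(yw)]]);print("in plinth",Rp@(c[:2]-pc),Rp@(plane(px,.168,K,D,T).mean(0)[:2]-pc))
E
```

```text
[[135.40862 269.11737]
 [428.57214 270.41797]
 [399.22327 182.24136]
 [165.24924 181.4226 ]]
0.164 [0.5082 0.1549 0.164 ] [np.float64(0.0318), np.float64(0.0689), np.float64(0.0319), np.float64(0.0687)]
0.168 [0.5075 0.1511 0.168 ] [np.float64(0.03), np.float64(0.0651), np.float64(0.0301), np.float64(0.0648)]
0.172 [0.5068 0.1474 0.172 ] [np.float64(0.0283), np.float64(0.0612), np.float64(0.0283), np.float64(0.0609)]
yaw -0.1886300902545983
[0.50765803 0.15197116 0.16703907] [[ 0.983  0.186 -0.   ]
 [-0.186  0.983 -0.011]
 [-0.002  0.011  1.   ]]
in plinth [ 0.00265104 -0.038184  ] [ 0.00261943 -0.03904526]
```

```bash
python3 -m inch '{"translation":[[-0.0087,0,0.005],[-0.0087,0,0.005],[-0.0087,0,0.005],[-0.0052,0,0.003],[-0.0026,0,0.0015],[-0.0013,0,0.00075],[0,0,0],[0,0,0],[0,0,0],[0,0,0]],"rotation":[[0,0,0],[0,0,0],[0,0,0],[0,0,0],[0,0,0],[0,0,0],[0,0,0],[0,0,0],[0,0,0],[0,0,0]]}'
```

```text
time: 11.8
position: [0.5101, 0.1748, 0.0625]
eef_rot: [3.141, -1.048, 1.388]
force: [0.3, -0.8, -3.5]
finger_gap: 0.0653
finger_force: 80.0
```

```bash
python3 -m inch '{"translation":[[-0.00043,0,0.00025],[-0.00043,0,0.00025],[-0.00043,0,0.00025],[-0.00043,0,0.00025],[0,0,0],[0,0,0],[0,0,0],[0,0,0],[0,0,0],[0,0,0]],"rotation":[[0,0,0],[0,0,0],[0,0,0],[0,0,0],[0,0,0],[0,0,0],[0,0,0],[0,0,0],[0,0,0],[0,0,0]]}'
```

```text
time: 13.05
position: [0.5101, 0.1748, 0.0604]
eef_rot: [3.141, -1.048, 1.388]
force: [0.4, -0.8, -2.0]
finger_gap: 0.0649
finger_force: 80.0
```

```bash
python3 -m inch '{"translation":[[-0.00043,0,0.00025],[-0.00043,0,0.00025],[0,0,0],[0,0,0],[0,0,0],[0,0,0],[0,0,0],[0,0,0],[0,0,0],[0,0,0]],"rotation":[[0,0,0],[0,0,0],[0,0,0],[0,0,0],[0,0,0],[0,0,0],[0,0,0],[0,0,0],[0,0,0],[0,0,0]]}'
```

```text
time: 14.3
position: [0.5102, 0.1748, 0.0597]
eef_rot: [3.141, -1.049, 1.388]
force: [-3.3, -0.8, 6.2]
finger_gap: 0.0652
finger_force: 80.7
```

Contact is made: the vertical force went from -2 to +6 N. Releasing.

```bash
python3 -m inch '{"translation":[[0,0,0],[0,0,0],[0,0,0],[0,0,0],[0,0,0],[0,0,0],[0,0,0],[0,0,0],[0,0,0],[0,0,0]],"rotation":[[0,0,0],[0,0,0],[0,0,0],[0,0,0],[0,0,0],[0,0,0],[0,0,0],[0,0,0],[0,0,0],[0,0,0]]}' 0 20; python3 - <<'E'
from h import *
im,K,D,T=cam("wrist");a=cv2.resize(im,(400,300))
im,K,D,T=cam("scene");b=cv2.resize(im[100:250,200:400],(400,300),interpolation=cv2.INTER_CUBIC)
cv2.imwrite("pics/rel.png",np.hstack([a,b]))
E
```

```text
time: 15.55
position: [0.5101, 0.1748, 0.0594]
eef_rot: [3.141, -1.048, 1.388]
force: [-0.6, -0.0, 0.8]
finger_gap: 0.0854
finger_force: 0.0
```

View pics/rel.png

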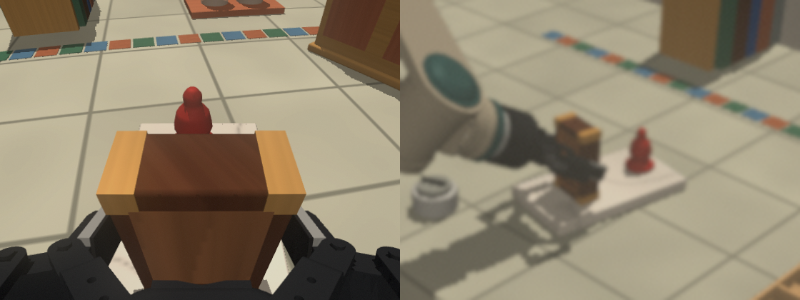

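The left half shows the case standing released with a gap at both fingers, and the coral upright behind it. The right half agrees. Retracting straight back along the tool.

```bash
python3 -m inch '{"translation":[[0,0,-0.005],[0,0,-0.01],[0,0,-0.02],[0,0,-0.02],[0,0,-0.025],[0,0,-0.03],[0,0,-0.03],[0,0,0],[0,0,0],[0,0,0]],"rotation":[[0,0,0],[0,0,0],[0,0,0],[0,0,0],[0,0,0],[0,0,0],[0,0,0],[0,0,0],[0,0,0],[0,0,0]]}'; python3 - <<'E'
from h import *
s=ctrl.observe();print(s['force'],s['joint_velocities'].round(3))
im,K,D,T=cam("wrist");a=cv2.resize(im,(400,300))
im,K,D,T=cam("scene");b=cv2.resize(im[100:250,200:400],(400,300),interpolation=cv2.INTER_CUBIC)
cv2.imwrite("pics/end.png",np.hstack([a,b]))
E
```

```text
time: 16.9
position: [0.4876, 0.0563, 0.1287]
eef_rot: [-3.139, -1.048, 1.386]
force: [0.4, 0.2, -0.0]
finger_gap: 0.0854
finger_force: 0.0
[ 0.36757853  0.15518242 -0.00895595] [ 0.003  0.001 -0.001 -0.     0.    -0.002]
```

View pics/end.png

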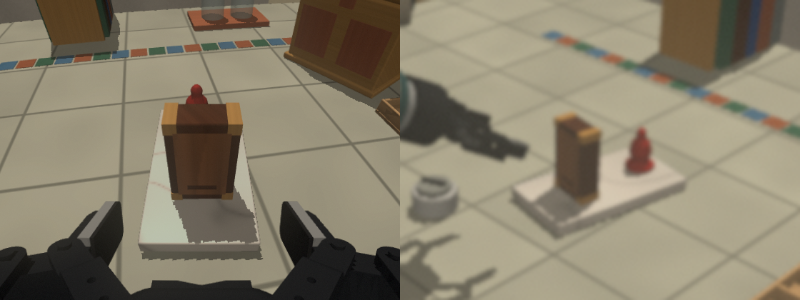

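The case stands square on the marble by itself, at (203,150) in the left half and (578,160) in the right. The coral is upright, the gauge untouched and the gripper clear, so I'm handing in.

```bash
python3 -c "
from station import ctrl
print(ctrl.close_job())"
```

```text
the job is handed in; nothing more can be done
None
```

The case was standing upright by itself on the clear part of the plinth, with the gripper clear and the coral, gauge and dish not touched, when I handed the job in at about 17 s; the hand-in gave no verdict.

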